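# Stow the loaded battery box in the equipment case

## Robot

A 6-joint arm with a two-finger parallel gripper is mounted at the origin on the work surface. World frame = base frame: x ahead of the robot, y to its left, z up, the work surface at z = 0. Lengths are in m, angles in rad, forces in N, time in s.
With the tool pointing down it reaches from about 0.3 to 0.95 m from the base axis. Payload 3.1 kg.
Tool frame: the origin (TCP) lies midway between the tips of the shut fingers; the grasp point (between the pads) lies bot.grasp_offset behind it (bot.grasp_offset is the distance from the TCP to the grasp point, in m); z points along the fingers, y is the line along which they close (so a half turn about z gives the same grasp; the last joint's range is limited). The gripper opens to 85 mm and grips with 20 to 120 N. Pads are 22 mm wide; open, the fingers measure 114 mm over their backs; the gripper's body (76 mm by 85 mm) begins 54 mm behind the grasp point. The pads swing forward as they close: fully open they stand 13 mm farther back than shut.
Start: joints at [-1.262, 0.308, 1.634, -0, 1.2, -0.07], TCP at [0.231, -0.581, 0.231] pointing down, gripper open.
Joint ranges: [-3.06, 3.06], [-0.79, 1.96], [0.05, 2.63], [-1.19, 4.34], [0.05, 2.64], [-2.94, 2.94]. Speed limits (rad/s): [2.79, 2.79, 3.14, 3.14, 3.14, 3.14].

## Interface

Orientations are given as a unit quaternion [w, x, y, z].
In Python, from cell import telemetry, camera, workorder, finder, bot gives the robot as it stands.
- The arm moves only by the shell command python3 -m handwheel 'ROWS' [FORCE]. ROWS is JSON, a list that holds one entry, the list of rows, each a list of 5 numbers: the opening, from -1 (shut) to 1 (fully open), then the shift along the tool's x, y, z in cm, then the turn about the tool's z in degrees. In form: [[[gripper, x, y, z, turn], ...]]. A call has 1 to 12 rows; each row shifts and turns the commanded pose from where the row before left it, along the tool's axes as they then stand; what a row does not reach is not made up. A row lasts 1/12 s, in which the tool goes at most 41.7 mm and 7.16 degrees, less where a joint would pass 70% of its speed; a pose out of reach is approached as far as the arm can. A call is refused whole if a number of a shift passes 4.17 or a number of a turn 7.16, either way. A call with a gripper value outside its range is refused whole. The fingers move at their own pace and stop on an object; FORCE is the grip in N (left out, the last holds). Time passes only in rows, so rows that do not move let the fingers close. It gives the time, the measured TCP pose, the force, the opening and the grip force at its end, in the units of the state.
- telemetry.get_obs(): the state, without advancing time (a new reading comes with each control period).
- camera(name): name is "scene" or "top" or "wrist"; returns a dict with "color" (384x512x3 uint8, red, green, blue), "fx", "fy", "cx", "cy" (pixels), "origin" and "rotation" of the camera in the world; the wrist camera has in their place "hand_eye" (4x4, takes a point from camera to tool coordinates, whose origin is the TCP and whose axes are the flange's). Camera axes: x right, y up, looking along -z (the intrinsics and any distortion apply to the point x, -y, -z); pixel columns grow to the right and rows downward; lengths in m; the calibration is good to about 2 mm. A picture is of the moment at which its call begins: read the wrist's pose just before it. There is no depth.
- workorder.hand_in(): hands the job in; it is judged then, once.
Trained networks look in a picture, given as the dict that the camera call returned (one of the last four; its "shot" number tells which), for a name from the list of things; names that differ only in an ending like _2 or _b are one class to them, and where a whole thing is asked for, a point or a joint stands for the part that bears it (a point fixed in the world has none). Each returns a list of dicts, best first, with "confidence" (0 to 1); they miss things now and then, are a little off and sometimes report something else, mostly with a low value. They report only what shows in the picture. A call takes as long as a camera call. They do not tell look-alikes from the thing itself.
- finder.boxes_of(name, picture): "point" ([column, row] as shares, 0 to 1, of the picture: columns of its width, rows of its height, amid what is visible of it).
The state is a dict: "time_s": time; "q": joint angles; "qvel": joint speeds; "effort": joint torques, N m; "tcp_pos": TCP position; "ee_rot": TCP orientation; "wrist_force": force on the tool from outside, world axes, zero at the start; "moment": the same for the moment, N m; "opening": finger opening in m; "finger_force": force on a finger pad.
Only numpy, scipy, OpenCV 4.12 (cv2) and the standard library are available. Lean on these libraries where they do the work, as an engineer would, in place of code of your own. Each camera call takes 0.05 s, during which the arm holds its last target. There are 200 camera calls.

## Task

Two identical closed grey boxes stand on the desk; the heavier one has the spare battery in it. Lift the box on the robot's left a good 8 cm off the desk, hold it still a moment to feel its weight and set it back on its spot, then lift the one on the right in the same way; put the heavier box upright and lengthwise into the empty, grey-lined rectangular bay of the open equipment case, down on the bay's floor, and leave the lighter one standing where it stood at the start. Set the boxes down rather than dropping them, keep them upright, and do not shift the small black fingerprint reader.

Things in the scene. Friction and masses are not known exactly. Their poses are not given: they have to be found in the camera images.
- box_a: Closed grey plastic box with a flat lid, 110 (its x) x 50 (its y) x 75 mm high; origin at the centre of its underside, z up. Smooth straight sides, gripped across the 50 mm. One of two that look alike: one stands on the robot's left (+y), the other on its right, 140 mm or more apart in y; one is at least 200 g heavier (light: under 400 g, heavy: 600 to 850 g), not always the same one.
- box_b: Closed grey plastic box with a flat lid, 110 (its x) x 50 (its y) x 75 mm high; origin at the centre of its underside, z up. Smooth straight sides, gripped across the 50 mm. One of two that look alike: which of the two stands on the left changes from start to start.
- bay (a point): Centre of the grey floor of the empty bay (robot-side left quarter) in the foam of the open black case (320 x 400 mm, fixed, blue corners). Bay 150 (this x) x 90 mm (this y), floor 30 mm above the desk, 25 mm below the foam's top; case rim 75 mm above the desk, 100 mm from this point at +y, 90 mm at -x. Other gear there: up to 18 mm above the foam, 110 mm or more away.
- reader: The fingerprint reader: a low black block, 60 (x) x 75 (y) x 40 mm high, with a small green window on top, standing loose on the desk behind the two boxes; origin at the centre of its underside. To be left alone.
There are look-alikes about, which are no part of the job. What is shaped like the box_a but orange is not meant.

How it is judged:
On the way, in this order (a step that is already met when the one before it is completed fails the run):
1. the left-hand box is lifted clear of the desk and held there, the other standing (((height (world z) of box_a above 0.04 m and height (world z) of box_b below 0.015 m and world y of box_a above 0.21 m and world y of box_b below 0.21 m) or (height (world z) of box_b above 0.04 m and height (world z) of box_a below 0.015 m and world y of box_b above 0.21 m and world y of box_a below 0.21 m))), for 0.3 s.
2. with the left-hand box back on the desk, the right-hand box is lifted clear and held there (((height (world z) of box_a above 0.04 m and height (world z) of box_b below 0.015 m and world y of box_a below 0.21 m and world y of box_b above 0.21 m) or (height (world z) of box_b above 0.04 m and height (world z) of box_a below 0.015 m and world y of box_b below 0.21 m and world y of box_a above 0.21 m))), for 0.3 s.
At the end, for the whole second after the job is handed in: Heavier box (told by its contact force) upright (7 deg), at rest on the bay's floor (8 mm), centred within 30 mm each way, lengthwise within 28 deg; lighter box upright, at rest on the desk within 40 mm of where it started; reader within 30 mm of where it started (((x of box_a in the frame of bay between -0.03 and 0.03 m and y of box_a in the frame of bay between -0.03 and 0.03 m and z of box_a in the frame of bay below 0.008 m and contact force between box_a and anything else above 6.5 N and angle between each of box_a, box_b's own z axis and vertical below 0.12 rad and angle between the x axis of box_a and the x axis of bay, either way round below 0.5 rad and linear speed of each of box_a, box_b below 0.02 m/s and distance of box_b from where it was at the start of the episode below 0.04 m and height (world z) of box_b below 0.01 m and distance of reader from where it was at the start of the episode below 0.03 m) or (x of box_b in the frame of bay between -0.03 and 0.03 m and y of box_b in the frame of bay between -0.03 and 0.03 m and z of box_b in the frame of bay below 0.008 m and contact force between box_b and anything else above 6.5 N and angle between each of box_b, box_a's own z axis and vertical below 0.12 rad and angle between the x axis of box_b and the x axis of bay, either way round below 0.5 rad and linear speed of each of box_b, box_a below 0.02 m/s and distance of box_a from where it was at the start of the episode below 0.04 m and height (world z) of box_a below 0.01 m and distance of reader from where it was at the start of the episode below 0.03 m))); the robot touches nothing.
It fails at once if a box is tipped by more than 35 degrees (angle between any of box_a, box_b's own z axis and vertical above 0.6 rad).
It fails at once if a box is dropped (falls free of the fingers at more than 0.7 m/s, some 25 mm of fall) ((linear speed of box_a above 0.7 m/s and contact force between box_a and the fingers below 0.05 N) or (linear speed of box_b above 0.7 m/s and contact force between box_b and the fingers below 0.05 N)).
It fails at once if the fingerprint reader is shifted by more than 30 mm (distance of reader from where it was at the start of the episode above 0.03 m).
It also fails if it takes over 61 s, if anything falls off the work surface, if the arm or the gripper's body presses on something with over 40 N, if the wrist force passes 120 N, or if a joint passes its speed limit or range.

## Working session

There is one attempt and no reset: what is moved stays moved. The work goes in short steps, Python scripts to look and compute and a shell command to move; the robot and the scene stay as the last step left them, time stands still between calls to the robot, and variables do not carry over. Pictures are saved under pics/ and viewed, at most 10 in all, crops included, and the job is handed in when it is done.

```bash
mkdir -p pics; ls; python3 - <<'E'
from cell import telemetry, camera, finder, bot
import cv2,numpy as np
ims=[]
for n in ("scene","top"):
    p=camera(n); cv2.imwrite(f"pics/{n}1.png",p["color"][:,:,::-1])
    print(n,p["fx"],p["fy"],p["cx"],p["cy"],np.round(p["origin"],4).tolist(),np.round(p["rotation"],4).tolist(),[k for k in p])
    for t in("box_a","bay","reader"):
        try: print(t,[(round(d["confidence"],2),round(d["point"][0]*512),round(d["point"][1]*384)) for d in finder.boxes_of(t,p)])
        except Exception as e: print(t,e)
print(telemetry.get_obs(),bot.grasp_offset)
E
```

```text
pics
scene 383.6682758292156 383.6682758292156 251.81955276591322 189.09736323410644 [1.0695, -0.1709, 0.6628] [0.7897, 0.3014, 0.1928, 0.4984] ['color', 'fx', 'fy', 'cx', 'cy', 'origin', 'rotation', 'shot']
box_a [(0.85, 339, 125), (0.83, 214, 134), (0.81, 262, 168)]
bay [(0.65, 124, 291)]
reader [(0.9, 330, 231)]
top 363.7386500040272 363.7386500040272 258.48645194449034 186.52918511353306 [0.3818, 0.075, 0.8825] [0.7404, 0.075, -0.0673, -0.6645] ['color', 'fx', 'fy', 'cx', 'cy', 'origin', 'rotation', 'shot']
box_a [(0.67, 138, 215), (0.59, 264, 277), (0.56, 246, 204)]
bay [(0.79, 403, 160)]
reader [(0.61, 238, 118)]
{'time_s': 0.4, 'q': array([-1.26173141e+00,  3.08226767e-01,  1.63398350e+00,  6.08858052e-06,
        1.19968526e+00, -6.97277172e-02]), 'qvel': array([ 0.00068631, -0.00315951, -0.00205078, -0.00115432,  0.00064441,
        0.0003484 ]), 'effort': array([ 4.31055414e-04, -4.14678991e+01, -2.76532370e+01, -4.08200560e-05,
        4.23365957e-03,  4.74198174e-07]), 'tcp_pos': array([ 0.23105426, -0.58061579,  0.23110541]), 'ee_rot': array([-1.50689527e-04,  9.82118264e-01,  1.88264954e-01, -1.52620629e-05]), 'wrist_force': array([ 0.1130776 , -0.8568805 ,  1.09348513]), 'moment': array([-0.05314515, -0.03066439,  0.01462814]), 'finger_force': 0.0, 'opening': 0.08528857895855138} 0.0187
```

```bash
python3 - <<'E'
import cv2,numpy as np
t=cv2.imread("pics/top1.png"); cv2.imwrite("pics/top1b.png",cv2.resize(t,(768,576),interpolation=cv2.INTER_CUBIC))
E
```

```text
(no output)
```

View pics/top1b.png

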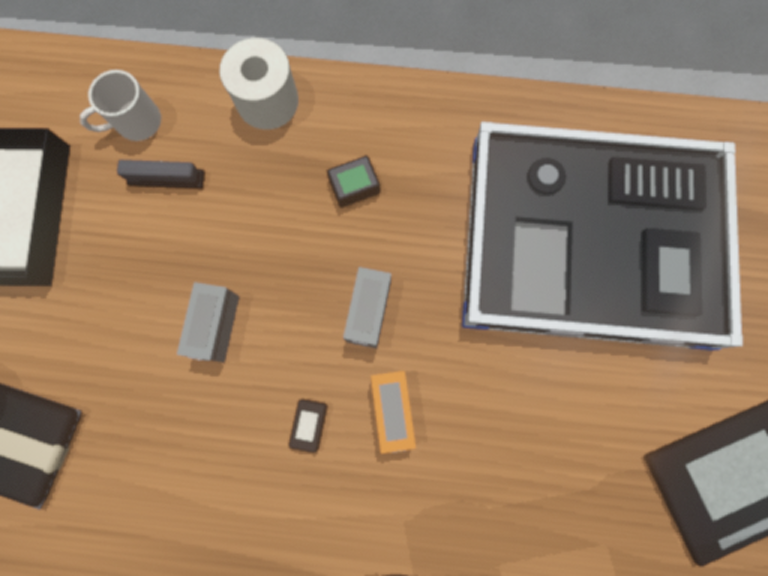

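View pics/scene1.png

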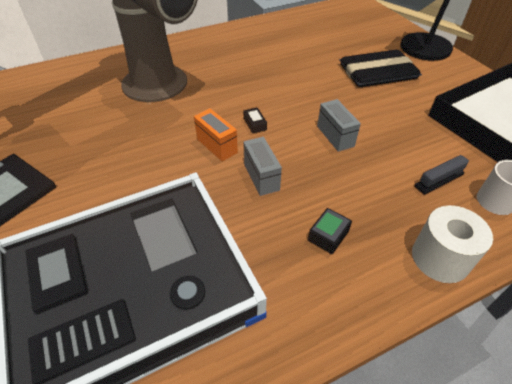

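Top view (768x576): grey boxes have lids at (203,322) on the left and (368,307) on the right. The orange look-alike is at (392,412), the reader at (353,181) and the bay floor at (541,268). The two grey boxes fit the description; the orange one doesn't. I'll confirm this in a crop.

```bash
cat > h.py <<'E'
import numpy as np, cv2
from scipy.spatial.transform import Rotation as R
def rot(q): return R.from_quat(np.r_[q[1:],q[0]]).as_matrix()
def ray(p,uv,z,o=None,M=None):
    o=np.array(p["origin"]) if o is None else o; M=rot(p["rotation"]) if M is None else M
    uv=np.atleast_2d(uv).astype(float)
    d=np.c_[(uv[:,0]-p["cx"])/p["fx"],-(uv[:,1]-p["cy"])/p["fy"],-np.ones(len(uv))]@M.T
    return o+d*((z-o[2])/d[:,2])[:,None]
def rect(P):  # centre, long-axis direction deg, sides
    (c,s,a)=cv2.minAreaRect((P[:,:2]*1000).astype(np.float32))
    if s[0]<s[1]: a+=90; s=s[::-1]
    return np.round(c,1),round((a+90)%180-90,1),np.round(s,1)
E
python3 - <<'E'
from h import *
from cell import camera
p=camera("top"); im=p["color"]
hsv=cv2.cvtColor(im,cv2.COLOR_RGB2HSV)
for n,(u,v),z in (("left",(135,215),.075),("right",(246,204),.075),("bay",(361,178),.03)):
    m0=im[v,u].astype(int); sc=[]
    m=((np.abs(im.astype(int)-m0).sum(2)<70)&(hsv[...,1]<60)).astype(np.uint8)
    l=cv2.connectedComponents(m)[1]; ys,xs=np.nonzero(l==l[v,u])
    print(n,m0,len(xs),rect(ray(p,np.c_[xs,ys],z)))
E_={"left":[(194,284),(229,290),(212,360),(178,355)],"right":[(360,268),(391,274),(376,346),(345,340)],"bay":[(514,222),(570,225),(567,313),(512,311)]}
for n,c in E_.items(): print(n,rect(ray(p,np.array(c)/1.5,.03 if n=="bay" else .075)))
print("reader",ray(p,(235,120),.04),"orange",ray(p,(261,275),.075))
cv2.imwrite("pics/crop.png",cv2.resize(im[160:320,100:300,::-1],(800,640))[:600])
E
```

```text
left [153 153 151] 1107 (array([454.8, 362.4]), -3.3, array([111.6,  49.9]))
right [157 156 153] 1088 (array([504.2, 119.9]), -5.4, array([111.5,  50.4]))
bay [157 158 156] 1910 (array([ 598.8, -144.8]), 0.9, array([137.2,  83. ]))
left (array([453.4, 357.7]), -2.3, array([107.5,  54.1]))
right (array([502.3, 117.5]), -5.0, array([111.1,  47.9]))
bay (array([ 602.1, -149. ]), 2.3, array([147.8,  91.1]))
reader [[0.71282425 0.16883468 0.04      ]] orange [[0.35290669 0.06636409 0.075     ]]
```

View pics/crop.png

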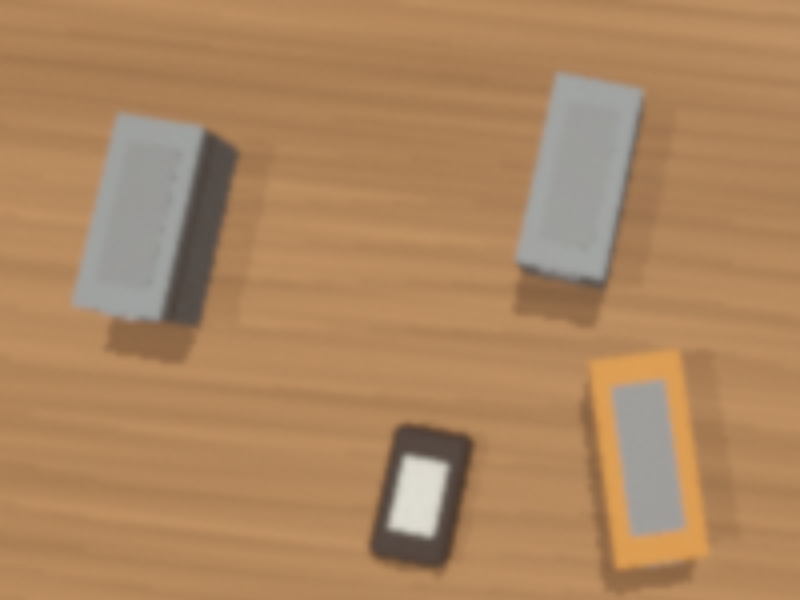

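Confirmed: the grey boxes are at crop (140,215) and (580,180), and the orange one at (648,460) is the look-alike. Turning by +25° and going over the left box.

```bash
python3 -m handwheel '[[[1,0,0,0,6.25],[1,0,0,0,6.25],[1,0,0,0,6.25],[1,0,0,0,6.25],[1,0.7,-3,0,0],[1,0.7,-4,0,0],[1,0.7,-4,0,0],[1,0.7,-4,0,0],[1,0.7,-4,0,0],[1,0.7,-4,0,0],[1,0.7,-4,0,0],[1,0.7,-4,0,0]]]' 60
python3 -m handwheel '[[[1,0.7,-4,0,0],[1,0.7,-4,0,0],[1,0.7,-4,0,0],[1,0.7,-4,0,0],[1,0.7,-4,0,0],[1,0.7,-4,0,0],[1,0.7,-4,0,0],[1,0.7,-4,0,0],[1,0.7,-4,0,0],[1,0.7,-4,0,0],[1,0.7,-4,0,0],[1,0.7,-4,0,0]]]'
python3 -m handwheel '[[[1,0.7,-4,0,0],[1,0.7,-4,0,0],[1,0.7,-4,0,0],[1,0.3,-1,0,0],[1,0,0,0,0],[1,0,0,0,0],[1,0,0,0,0],[1,0,0,0,0]]]'
cat > look.py <<'E'
import sys
from h import *
from cell import telemetry,camera
s=telemetry.get_obs(); p=camera("wrist"); H=np.array(p["hand_eye"]); T=np.eye(4); T[:3,:3]=rot(s["ee_rot"]); T[:3,3]=s["tcp_pos"]
C=T@H; M=C[:3,:3]; o=C[:3,3]; im=p["color"]; hsv=cv2.cvtColor(im,cv2.COLOR_RGB2HSV)
x,y,z=map(float,sys.argv[1:4])
c=M.T@(np.array([x,y,z])-o); u=int(round(p["fx"]*c[0]/-c[2]+p["cx"])); v=int(round(p["fy"]*c[1]/c[2]+p["cy"]))
print("px",u,v,"tcp",np.round(s["tcp_pos"],4),"a",round(np.degrees(np.arctan2(T[1,0],T[0,0])),2),"F",np.round(s["wrist_force"],2),"q",np.round(s["q"],2))
if 0<=u<512 and 0<=v<384:
    m0=im[v,u].astype(int); m=((np.abs(im.astype(int)-m0).sum(2)<70)&(hsv[...,1]<60)).astype(np.uint8)
    l=cv2.connectedComponents(m)[1]; ys,xs=np.nonzero(l==l[v,u]); print(m0,len(xs),xs.min(),xs.max(),ys.min(),ys.max(),rect(ray(p,np.c_[xs,ys],z,o,M)))
cv2.imwrite(sys.argv[4],im[:,:,::-1])
E
python3 look.py .455 .362 .075 pics/w1.png
```

```text
time_s: 1.45
tcp_pos: [0.3049, -0.2727, 0.2315]
ee_rot: [0.0, 1.0, -0.029, 0.0]
wrist_force: [1.2, 1.2, -0.1]
opening: 0.0852
finger_force: 0.0
time_s: 2.45
tcp_pos: [0.4164, 0.2023, 0.2317]
ee_rot: [-0.0, 1.0, -0.028, 0.001]
wrist_force: [1.2, -1.6, 1.2]
opening: 0.0853
finger_force: 0.0
time_s: 3.12
tcp_pos: [0.4474, 0.3267, 0.2312]
ee_rot: [0.0, 1.0, -0.029, -0.0]
wrist_force: [-0.1, 0.0, 0.5]
opening: 0.0855
finger_force: 0.0
px 225 170 tcp [0.4474 0.3267 0.2312] a -3.38 F [-0.05  0.02  0.53] q [ 0.55  0.17  1.8  -0.    1.17  2.18]
[183 183 181] 4256 200 248 120 215 (array([454.5, 361.4]), -3.3, array([108.6,  49.9]))
```

View pics/w1.png

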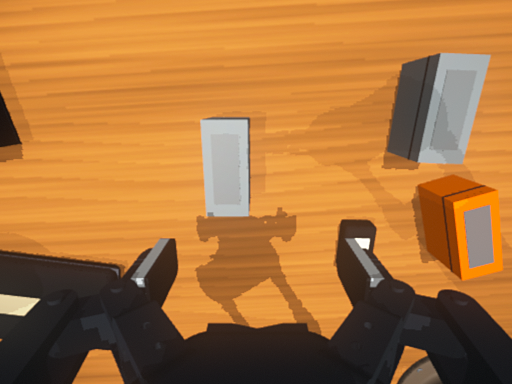

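The wrist view agrees: left box at px (225,168), lid centre at (0.4545, 0.3615). Shifting over, going down and gripping.

```bash
python3 -m handwheel '[[[1,0.25,-1.8,0,0],[1,0.25,-1.8,0,0],[1,0,0,2.5,0],[1,0,0,3,0],[1,0,0,3,0],[1,0,0,3,0],[1,0,0,2.5,0],[1,0,0,1.5,0],[1,0,0,0,0],[1,0,0,0,0],[1,0,0,0,0]]]'
python3 look.py .4545 .3615 .075 pics/w2.png
```

```text
time_s: 4.08
tcp_pos: [0.456, 0.3641, 0.0778]
ee_rot: [-0.001, 1.0, -0.029, 0.001]
wrist_force: [-0.4, -0.3, 0.3]
opening: 0.0857
finger_force: 0.0
px 261 239 tcp [0.456  0.3641 0.0778] a -3.35 F [-0.45 -0.34  0.27] q [ 0.6   0.42  1.84 -0.    0.89  2.23]
[140 144 144] 6042 219 307 163 302 (array([455.2, 361. ]), -2.6, array([89.7, 50.5]))
```

```bash
python3 -m handwheel '[[[1,-0.1,0.25,1,0],[1,0,0,1.5,0],[1,0,0,1.5,0],[1,0,0,0.9,0],[1,0,0,0,0],[0,0,0,0,0],[-1,0,0,0,0],[-1,0,0,0,0],[-1,0,0,0,0],[-1,0,0,0,0],[-1,0,0,0,0],[-1,0,0,0,0]]]' 60; python3 -m handwheel '[[[-1,0,0,0,0],[-1,0,0,0,0]]]'
```

```text
time_s: 5.13
tcp_pos: [0.4546, 0.3621, 0.0286]
ee_rot: [-0.001, 1.0, -0.029, 0.001]
wrist_force: [1.1, -2.0, 6.0]
opening: 0.0495
finger_force: 64.8
time_s: 5.3
tcp_pos: [0.4546, 0.3621, 0.0285]
ee_rot: [-0.0, 1.0, -0.029, 0.001]
wrist_force: [0.3, -0.9, 6.6]
opening: 0.0493
finger_force: 64.8
```

```bash
python3 -m handwheel '[[[-1,0,0,-0.5,0],[-1,0,0,-1,0],[-1,0,0,-1.5,0],[-1,0,0,-2,0],[-1,0,0,-2,0],[-1,0,0,-1.5,0],[-1,0,0,-1,0],[-1,0,0,-0.5,0],[-1,0,0,0,0],[-1,0,0,0,0],[-1,0,0,0,0]]]'
for i in 1 2 3; do python3 -m handwheel '[[[-1,0,0,0,0],[-1,0,0,0,0],[-1,0,0,0,0],[-1,0,0,0,0]]]'; done; python3 -c "
from cell import telemetry;s=telemetry.get_obs();print(s['effort'],s['wrist_force'],s['moment'])"
```

```text
time_s: 6.22
tcp_pos: [0.4524, 0.3607, 0.1257]
ee_rot: [0.001, 1.0, -0.029, -0.001]
wrist_force: [0.1, 0.4, -7.3]
opening: 0.0495
finger_force: 63.9
time_s: 6.55
tcp_pos: [0.4535, 0.3614, 0.1268]
ee_rot: [0.0, 1.0, -0.029, -0.0]
wrist_force: [-0.7, -0.1, -7.2]
opening: 0.0494
finger_force: 63.9
time_s: 6.88
tcp_pos: [0.4537, 0.3616, 0.1273]
ee_rot: [-0.0, 1.0, -0.029, 0.0]
wrist_force: [-0.0, -0.5, -6.9]
opening: 0.0493
finger_force: 63.9
time_s: 7.22
tcp_pos: [0.4537, 0.3616, 0.1273]
ee_rot: [-0.0, 1.0, -0.029, 0.0]
wrist_force: [-0.2, 0.4, -7.0]
opening: 0.0495
finger_force: 63.9
[ 1.38006985e-04 -4.36177576e+01 -2.71716267e+01 -3.60119979e-03
 -3.88742104e-03  2.69443348e-06] [-0.24068732  0.39073086 -7.02587172] [ 0.06799334 -0.02398378 -0.02258252]
```

About 7.3 N, so this is likely the heavy one. Setting it back, then releasing and rising.

```bash
python3 -m handwheel '[[[-1,0,0,1,0],[-1,0,0,1.5,0],[-1,0,0,2,0],[-1,0,0,2,0],[-1,0,0,1.5,0],[-1,0,0,0.8,0],[-1,0,0,0.3,0],[-1,0,0,0.3,0],[-1,0,0,0.2,0],[-1,0,0,0.2,0],[-1,0,0,0,0],[-1,0,0,0,0]]]'
```

```text
time_s: 8.22
tcp_pos: [0.4541, 0.3619, 0.03]
ee_rot: [-0.0, 1.0, -0.029, 0.001]
wrist_force: [1.0, 0.2, -7.3]
opening: 0.0494
finger_force: 63.7
```

```bash
python3 -m handwheel '[[[-1,0,0,0.1,0],[-1,0,0,0.1,0],[-1,0,0,0,0],[-1,0,0,0,0]]]'
```

```text
time_s: 8.55
tcp_pos: [0.4543, 0.362, 0.0286]
ee_rot: [-0.0, 1.0, -0.029, 0.001]
wrist_force: [-2.8, -1.4, 2.4]
opening: 0.0496
finger_force: 64.6
```

```bash
python3 -m handwheel '[[[1,0,0,0,0],[1,0,0,0,0],[1,0,0,0,0],[1,0,0,0,0],[1,0,0,-1,0],[1,0,0,-2.5,0],[1,0,0,-3,0],[1,0,0,-3,0],[1,0,0,-3,0],[1,0,0,-2.5,0],[1,0,0,0,0]]]'
python3 -m handwheel '[[[1,0.8,2.5,0,0],[1,1,3.5,0,0],[1,1,3.5,0,0],[1,1,3.5,0,0],[1,1,3.5,0,0],[1,0.8,3.5,0,0],[1,0.8,2.5,0,0],[1,0,1.4,0,0],[1,0,0,0,2],[1,0,0,0,0],[1,0,0,0,0],[1,0,0,0,0]]]'
python3 look.py .504 .120 .075 pics/w3.png
```

```text
time_s: 9.47
tcp_pos: [0.4577, 0.3643, 0.185]
ee_rot: [-0.004, 1.0, -0.029, 0.005]
wrist_force: [1.6, 0.2, 1.0]
opening: 0.0856
finger_force: 0.0
time_s: 10.47
tcp_pos: [0.5037, 0.1196, 0.1773]
ee_rot: [-0.0, 0.999, -0.046, 0.0]
wrist_force: [-0.4, 0.5, -0.6]
opening: 0.0853
finger_force: 0.0
px 256 188 tcp [0.5037 0.1196 0.1773] a -5.23 F [-0.35  0.5  -0.57] q [0.15 0.16 1.93 0.   1.05 1.81]
[184 185 186] 4508 230 286 129 231 (array([509. , 118.1]), -5.4, array([98.4, 50.2]))
```

View pics/w3.png

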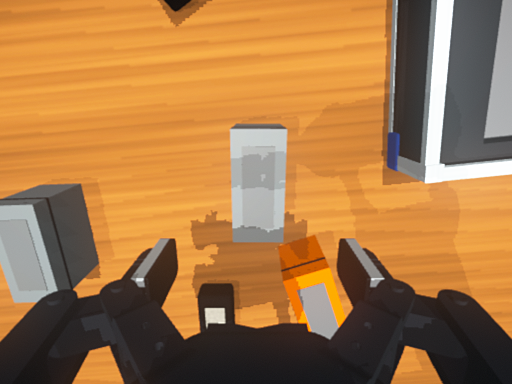

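The right box is at px (258,183), with the orange one well nearer the robot. The left box is standing upright. Descending and gripping.

```bash
python3 -m handwheel '[[[1,0,0.1,1.5,0],[1,0,0,2.5,0],[1,0,0,3,0],[1,0,0,2.5,0],[1,0,0,2,0],[1,0,0,1.5,0],[1,0,0,1.2,0],[1,0,0,0.7,0],[1,0,0,0,0],[1,0,0,0,0],[1,0,0,0,0]]]'
python3 -m handwheel '[[[0,0,0,0,0],[-1,0,0,0,0],[-1,0,0,0,0],[-1,0,0,0,0],[-1,0,0,0,0],[-1,0,0,0,0],[-1,0,0,0,0]]]' 60
```

```text
time_s: 11.43
tcp_pos: [0.5048, 0.1186, 0.0293]
ee_rot: [-0.0, 0.999, -0.046, 0.001]
wrist_force: [-0.1, 0.2, -0.0]
opening: 0.0855
finger_force: 0.0
time_s: 12.02
tcp_pos: [0.5046, 0.1185, 0.0292]
ee_rot: [-0.0, 0.999, -0.046, 0.001]
wrist_force: [-0.4, 1.6, 5.7]
opening: 0.0495
finger_force: 63.2
```

```bash
python3 -m handwheel '[[[-1,0,0,-0.5,0],[-1,0,0,-1,0],[-1,0,0,-1.5,0],[-1,0,0,-2,0],[-1,0,0,-2,0],[-1,0,0,-1.5,0],[-1,0,0,-1,0],[-1,0,0,-0.5,0],[-1,0,0,0,0],[-1,0,0,0,0],[-1,0,0,0,0]]]'
for i in 1 2; do python3 -m handwheel '[[[-1,0,0,0,0],[-1,0,0,0,0],[-1,0,0,0,0],[-1,0,0,0,0]]]'; done
python3 -m handwheel '[[[-1,0,0,1,0],[-1,0,0,1.5,0],[-1,0,0,2,0],[-1,0,0,2,0],[-1,0,0,1.5,0],[-1,0,0,0.8,0],[-1,0,0,0.3,0],[-1,0,0,0.3,0],[-1,0,0,0.2,0],[-1,0,0,0.2,0],[-1,0,0,0.1,0],[-1,0,0,0,0]]]'
python3 -m handwheel '[[[-1,0,0,0,0],[-1,0,0,0,0]]]'
```

```text
time_s: 12.93
tcp_pos: [0.5025, 0.1181, 0.127]
ee_rot: [0.0, 0.999, -0.046, -0.001]
wrist_force: [-0.7, -0.5, -3.1]
opening: 0.0495
finger_force: 62.6
time_s: 13.27
tcp_pos: [0.5034, 0.1182, 0.1278]
ee_rot: [0.0, 0.999, -0.046, -0.0]
wrist_force: [-0.6, -0.0, -2.9]
opening: 0.0495
finger_force: 62.6
time_s: 13.6
tcp_pos: [0.5038, 0.1183, 0.1283]
ee_rot: [-0.0, 0.999, -0.046, 0.0]
wrist_force: [0.1, -0.0, -3.0]
opening: 0.0493
finger_force: 62.6
time_s: 14.6
tcp_pos: [0.5042, 0.1183, 0.0297]
ee_rot: [-0.0, 0.999, -0.046, 0.001]
wrist_force: [-0.2, -0.6, -2.5]
opening: 0.0495
finger_force: 62.7
time_s: 14.77
tcp_pos: [0.504, 0.1183, 0.0297]
ee_rot: [-0.0, 0.999, -0.046, 0.0]
wrist_force: [0.5, 0.3, -3.3]
opening: 0.0494
finger_force: 62.7
```

Left 7.2 N, right 3 N, so the left box is the heavy one. Setting the right one fully down and returning to the left.

```bash
python3 -m handwheel '[[[-1,0,0,0.1,0],[-1,0,0,0,0],[-1,0,0,0,0]]]'
python3 -m handwheel '[[[1,0,0,0,0],[1,0,0,0,0],[1,0,0,0,0],[1,0,0,0,0],[1,0,0,-1,0],[1,0,0,-2.5,0],[1,0,0,-3,0],[1,0,0,-3,0],[1,0,0,-3,0],[1,0,0,-2.5,0],[1,0,0,0,-2],[1,0,0,0,0]]]'
python3 -m handwheel '[[[1,-0.8,-2.5,0,0],[1,-1,-3.5,0,0],[1,-1,-3.5,0,0],[1,-1,-3.5,0,0],[1,-1,-3.5,0,0],[1,-0.8,-3.5,0,0],[1,-0.8,-2.5,0,0],[1,0,-1.4,0,0],[1,0,0,0,0],[1,0,0,0,0],[1,0,0,0,0],[1,0,0,0,0]]]'
python3 look.py .4545 .3615 .075 pics/w4.png
```

```text
time_s: 15.02
tcp_pos: [0.5042, 0.1184, 0.0292]
ee_rot: [-0.0, 0.999, -0.046, 0.0]
wrist_force: [-2.0, 0.1, 5.8]
opening: 0.0492
finger_force: 63.4
time_s: 16.02
tcp_pos: [0.5056, 0.1186, 0.1815]
ee_rot: [-0.001, 1.0, -0.028, 0.003]
wrist_force: [-0.5, 0.1, -0.0]
opening: 0.0852
finger_force: 0.0
time_s: 17.02
tcp_pos: [0.4537, 0.3589, 0.1778]
ee_rot: [0.001, 1.0, -0.03, -0.0]
wrist_force: [-0.6, 0.4, -0.8]
opening: 0.085
finger_force: 0.0
px 254 187 tcp [0.4537 0.3589 0.1778] a -3.4 F [-0.63  0.42 -0.77] q [ 0.59  0.28  1.79 -0.    1.08  2.22]
[158 159 158] 3370 227 280 145 231 (array([452. , 361.8]), -3.3, array([84.6, 49.4]))
```

View pics/w4.png

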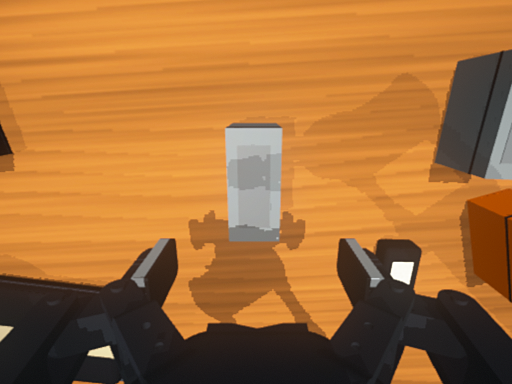

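The left box is upright at px (254,182), in its old place. Regripping and lifting it.

```bash
python3 -m handwheel '[[[1,0,-0.3,1.5,0],[1,0,0,2.5,0],[1,0,0,3,0],[1,0,0,2.5,0],[1,0,0,2,0],[1,0,0,1.5,0],[1,0,0,1.2,0],[1,0,0,0.7,0],[1,0,0,0,0],[1,0,0,0,0],[1,0,0,0,0]]]'
python3 -m handwheel '[[[0,0,0,0,0],[-1,0,0,0,0],[-1,0,0,0,0],[-1,0,0,0,0],[-1,0,0,0,0],[-1,0,0,0,0],[-1,0,0,0,0]]]' 60
python3 -m handwheel '[[[-1,0,0,-0.5,0],[-1,0,0,-1,0],[-1,0,0,-1.5,0],[-1,0,0,-2,0],[-1,0,0,-2.5,0],[-1,0,0,-2.5,0],[-1,0,0,-2.5,0],[-1,0,0,-2,0],[-1,0,0,-1,0],[-1,0,0,-0.5,0],[-1,0,0,0,0],[-1,0,0,0,0]]]'
```

```text
time_s: 17.98
tcp_pos: [0.4548, 0.3641, 0.0305]
ee_rot: [-0.001, 1.0, -0.029, 0.001]
wrist_force: [0.2, 0.2, -0.5]
opening: 0.0856
finger_force: 0.0
time_s: 18.57
tcp_pos: [0.4542, 0.3634, 0.0303]
ee_rot: [0.0, 1.0, -0.028, 0.0]
wrist_force: [-0.6, -2.2, 5.9]
opening: 0.0497
finger_force: 64.3
time_s: 19.57
tcp_pos: [0.4526, 0.3628, 0.1877]
ee_rot: [0.001, 1.0, -0.029, -0.001]
wrist_force: [-0.3, -0.7, -7.6]
opening: 0.0493
finger_force: 63.6
```

```bash
python3 -m handwheel '[[[-1,0.4,1.1,0,0],[-1,0.8,2.3,0,0],[-1,1.2,3.4,0,0],[-1,1.2,3.4,0,0],[-1,1.2,3.4,0,0],[-1,1.2,3.4,0,0],[-1,1.2,3.4,0,0],[-1,1.2,3.4,0,0],[-1,1.2,3.4,0,0],[-1,1.2,3.4,0,0],[-1,1.2,3.4,0,0],[-1,1.2,3.4,0,0]]]'
python3 -m handwheel '[[[-1,1.2,3.4,0,0],[-1,1.2,3.4,0,0],[-1,1.2,3.4,0,0],[-1,0.8,2.3,0,0],[-1,0.4,1.1,0,0],[-1,0,0,0,-2.5],[-1,0,0,0,-2.5],[-1,0,0,0,0],[-1,0,0,0,0],[-1,0,0,0,0]]]'
python3 - <<'E'
from h import *
from cell import camera
a=camera("scene")["color"]; b=camera("top")["color"]
cv2.imwrite("pics/s5.png",np.hstack([cv2.resize(a[100:384,0:270],(390,410)),cv2.resize(b[60:260,290:490],(410,410))])[:,:,::-1])
E
python3 look.py .602 -.148 .03 pics/w5.png
```

```text
time_s: 20.57
tcp_pos: [0.5626, -0.0199, 0.1873]
ee_rot: [0.0, 1.0, -0.029, -0.002]
wrist_force: [0.8, 0.6, -6.2]
opening: 0.0492
finger_force: 71.0
time_s: 21.4
tcp_pos: [0.6032, -0.1555, 0.1882]
ee_rot: [-0.0, 1.0, 0.015, -0.001]
wrist_force: [0.6, 0.3, -7.0]
opening: 0.0494
finger_force: 72.5
px 250 175 tcp [ 0.6038 -0.1555  0.1888] a 1.71 F [-0.6  -0.68 -7.05] q [-0.32  0.35  1.67 -0.    1.12  1.22]
[238 243 244] 10390 190 323 153 271 (array([ 552.1, -156.4]), 1.7, array([150.7, 150.3]))
```

View pics/s5.png

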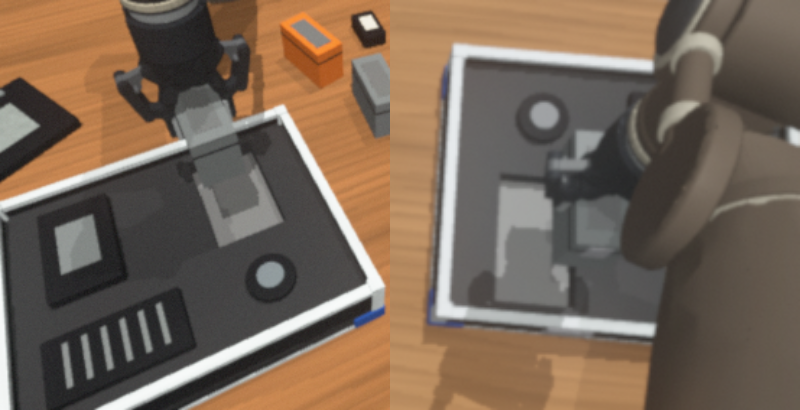

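View pics/w5.png

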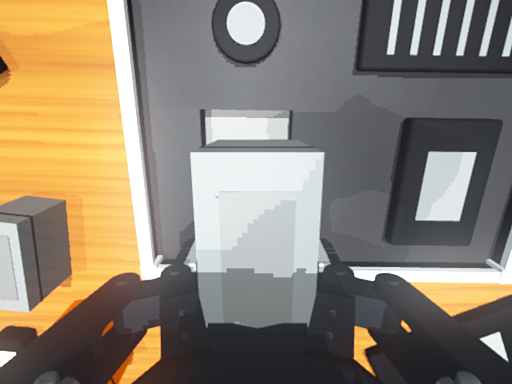

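The box hangs over the bay. Wrist view: the bay's far foam corners are at about (201,110) and (292,110). I'll convert these to locate the bay's midline and far edge.

```bash
python3 - <<'E'
from h import *
from cell import telemetry,camera
s=telemetry.get_obs(); p=camera("wrist"); T=np.eye(4); T[:3,:3]=rot(s["ee_rot"]); T[:3,3]=s["tcp_pos"]
C=T@np.array(p["hand_eye"]); f=lambda uv,z: print(np.round(ray(p,uv,z,C[:3,3],C[:3,:3]),4).tolist())
f([(201,110),(292,110)],.055); f([(206,118),(288,118)],.03); f([(191,153),(324,153)],.2335); f([(118,0),(148,275)],.075)
E
```

```text
[[0.6722, -0.0992, 0.055], [0.6749, -0.1877, 0.055]]
[[0.6636, -0.0994, 0.03], [0.6662, -0.187, 0.03]]
[[0.6611, -0.1299, 0.2335], [0.6625, -0.1783, 0.2335]]
[[0.7563, -0.0385, 0.075], [0.4983, -0.0403, 0.075]]
```

```bash
python3 -m handwheel '[[[-1,-0.5,-0.9,0,0],[-1,0,0,1,0],[-1,0,0,2,0],[-1,0,0,2,0],[-1,0,0,2,0],[-1,0,0,1.5,0],[-1,0,0,1,0],[-1,0,0,0,0],[-1,0,0,0,0],[-1,0,0,0,0]]]'
python3 - <<'E'
from h import *
from cell import camera
a=camera("scene")["color"]
cv2.imwrite("pics/s6.png",cv2.resize(a[160:300,80:270],(760,560),interpolation=cv2.INTER_CUBIC)[:,:,::-1])
E
```

```text
time_s: 22.43
tcp_pos: [0.5999, -0.1473, 0.0953]
ee_rot: [0.0, 1.0, 0.015, 0.001]
wrist_force: [-0.7, 0.3, -6.2]
opening: 0.0489
finger_force: 71.2
```

View pics/s6.png

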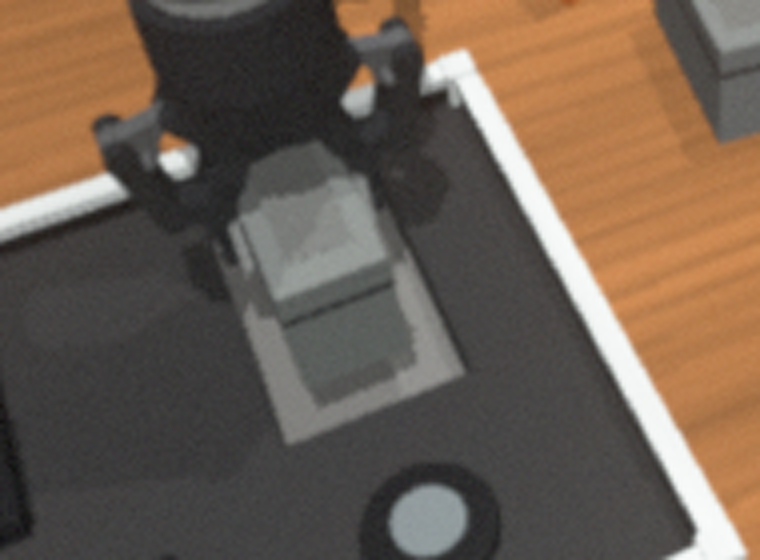

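The box is over the bay floor, with margin on all the sides that show. Lowering it gently.

```bash
python3 -m handwheel '[[[-1,0,0,0.7,0],[-1,0,0,0.8,0],[-1,0,0,0.7,0],[-1,0,0,0.4,0],[-1,0,0,0.3,0],[-1,0,0,0.2,0],[-1,0,0,0.1,0],[-1,0,0,0,0],[-1,0,0,0,0]]]'
```

```text
time_s: 23.23
tcp_pos: [0.5987, -0.1471, 0.0647]
ee_rot: [-0.0, 1.0, 0.015, -0.0]
wrist_force: [-6.8, 1.3, 7.4]
opening: 0.0493
finger_force: 74.6
```

Contact comes about 4 mm early, with some −x force, so I'll look at scene and wrist together.

```bash
python3 look.py .6 -.147 .105 pics/w7.png; python3 - <<'E'
from h import *
from cell import camera
a=camera("scene")["color"]
w=cv2.imread("pics/w7.png")
cv2.imwrite("pics/s7.png",np.hstack([cv2.resize(a[170:290,100:220],(400,400),interpolation=cv2.INTER_CUBIC)[:,:,::-1],cv2.resize(w[40:300,130:390],(400,400))]))
E
```

```text
px 257 280 tcp [ 0.5987 -0.1471  0.0647] a 1.72 F [-6.76  1.26  7.43] q [-0.31  0.49  1.75 -0.    0.9   1.23]
[108 112 114] 5876 195 318 262 327 (array([ 591.2, -147.6]), -86.7, array([53.4, 33.9]))
```

View pics/s7.png

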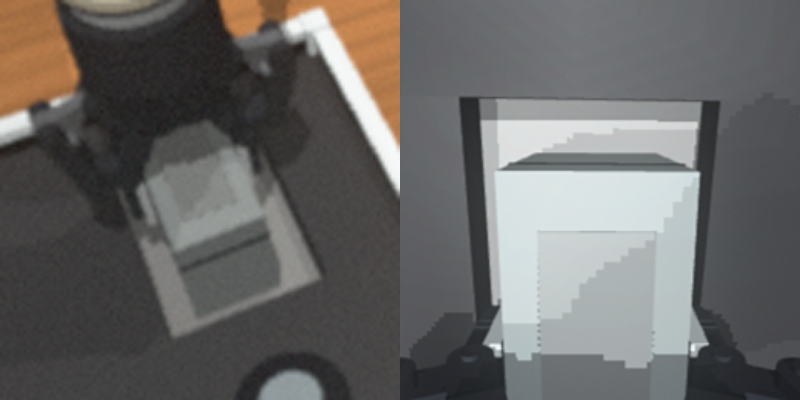

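Scene crop: box front bottom edge at (195,318)-(280,282), bay far floor corner at (172,337)-(320,277). The box is down in the bay; checking the x gap.

```bash
python3 - <<'E'
from h import *
from cell import telemetry,camera
q=camera("scene"); g=lambda P,z: print(np.round(ray(q,np.array(P)/3.333+[100,170],z),4).tolist())
g([(195,318),(280,282)],.033); g([(172,337),(320,277)],.03)
s=telemetry.get_obs(); p=camera("wrist"); T=np.eye(4); T[:3,:3]=rot(s["ee_rot"]); T[:3,3]=s["tcp_pos"]
C=T@np.array(p["hand_eye"]); f=lambda uv,z: print("w",np.round(ray(p,uv,z,C[:3,3],C[:3,:3]),4).tolist())
f([(169,103),(336.8,105)],.055); f([(193,150.5),(323.7,150.5)],.1)
f([(193,150.5),(323.7,150.5)],.108); f([(193,150.5),(323.7,150.5)],.112)
E
```

```text
[[0.6554, -0.1708, 0.033], [0.6536, -0.12, 0.033]]
[[0.6597, -0.1858, 0.03], [0.6584, -0.0978, 0.03]]
w [[0.6729, -0.0981, 0.055], [0.6746, -0.1876, 0.055]]
w [[0.6553, -0.1202, 0.1], [0.6569, -0.1719, 0.1]]
w [[0.6567, -0.122, 0.108], [0.6581, -0.1699, 0.108]]
w [[0.6573, -0.1229, 0.112], [0.6587, -0.1689, 0.112]]
```

By lid width the lid is at z≈0.104, so the box is on the floor (it slid a few mm in the grip). It is within about 3 mm of the bay centre. Releasing and rising.

```bash
python3 -m handwheel '[[[0,0,0,0,0],[1,0,0,0,0],[1,0,0,0,0],[1,0,0,0,0],[1,0,0,0,0],[1,0,0,-1,0],[1,0,0,-2,0],[1,0,0,-3,0],[1,0,0,-3,0],[1,0,0,-3,0],[1,0,0,-2,0],[1,0,0,0,0]]]'
python3 -m handwheel '[[[1,-2,0,0,0],[1,-3,0,0,0],[1,-3,0,0,0],[1,-3,0,0,0],[1,-2,0,0,0],[1,0,0,0,0],[1,0,0,0,0],[1,0,0,0,0]]]'
python3 look.py .600 -.145 .105 pics/w8.png
python3 - <<'E'
from h import *
from cell import camera
p=camera("top"); im=p["color"]; hsv=cv2.cvtColor(im,cv2.COLOR_RGB2HSV)
for n,w in (("right",(.504,.120,.075)),("heavy",(.600,-.145,.105))):
    d=rot(p["rotation"]).T@(np.array(w)-p["origin"]); u,v=int(p["fx"]*d[0]/-d[2]+p["cx"]),int(p["fy"]*d[1]/d[2]+p["cy"])
    m0=im[v,u].astype(int); m=((np.abs(im.astype(int)-m0).sum(2)<70)&(hsv[...,1]<60)).astype(np.uint8)
    l=cv2.connectedComponents(m)[1]; ys,xs=np.nonzero(l==l[v,u]); print(n,u,v,m0,len(xs),rect(ray(p,np.c_[xs,ys],w[2])))
E
```

```text
time_s: 24.43
tcp_pos: [0.603, -0.1484, 0.2096]
ee_rot: [0.002, 1.0, 0.015, 0.006]
wrist_force: [0.9, 0.1, 1.0]
opening: 0.0851
finger_force: 0.0
time_s: 25.1
tcp_pos: [0.4698, -0.1512, 0.2025]
ee_rot: [0.0, 1.0, 0.015, 0.001]
wrist_force: [0.1, 0.2, 0.3]
opening: 0.0853
finger_force: 0.0
px 254 31 tcp [ 0.4698 -0.1512  0.2025] a 1.69 F [0.13 0.16 0.27] q [-0.4   0.08  1.96  0.    1.09  1.14]
[206 214 212] 9341 210 297 0 124 (array([ 574.9, -145.1]), 1.4, array([91.8, 66.6]))
right 244 203 [164 164 160] 1086 (array([504.3, 119.6]), -5.4, array([111.1,  49.9]))
heavy 368 171 [154 156 155] 1095 (array([ 600.3, -145.8]), 2.4, array([110.5,  48.6]))
```

The right box stands where it started. The heavy box is in the bay at (0.600, −0.146), and its 110×49 mm lid size fits z=0.105, so it is down on the floor.

```bash
python3 -c "
from cell import workorder;print(workorder.hand_in())"
```

```text
the job is handed in; nothing more can be done
None
```

The job is handed in, with no verdict shown: the left-hand box was the heavier one (about 7.2 N against 3 N) and now stands upright and lengthwise on the bay floor, within about 3 mm of its centre; the lighter box is back within 1 mm of its starting spot, and the arm never went near the reader, though I didn't re-measure it.

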